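# Align a flat-edged lens ring in its jig and lock it

## Task

The round black lens ring lies in the alignment jig with its one flat edge turned the wrong way. With a fingertip resting lightly on top of it (under 20 N, or the lens cement cracks), turn it where it lies, without lifting it out, until the flat seats flush along the fixed steel alignment bar. Then slide the keeper fully home over the ring's rim, so that the ring stays flush, and leave the vials, plaster roll and pen around the jig where they are.

Things in the scene. Friction and masses are not known exactly. Their poses are not given: they have to be found in the camera images.
- jig: Grey alignment jig, fixed to the table. Origin on the table top under the centre of a seated ring; +x towards the alignment bar (roughly away from the robot), +y towards the keeper, z up. Base 8 mm thick, x -108 to +72, y -75 to +110 mm. On it, under the ring, a sprung aluminium platen, top at z 16 mm, that sinks a little under a press (about 12 N per mm, 2 mm at most). Spring housing 34 mm high at x -106 to -94.
- bar_face (a point): Middle of the face of the fixed steel bar that the flat shall lie against (jig x +44, y 0, z 21 mm). The bar runs along jig y from -60 to +60 mm, is 14 mm wide (x +44 to +58), its top at z 23 mm, 3 mm below the ring's top.
- cup_mid (a point): Middle of the sprung grey cup's concave face, at z 21 mm. The cup hugs 160 degrees of the rim on the side away from the bar (top at z 23 mm), centres the ring in jig y and always pushes it to the bar, with 5.6 N (ring seated) to 7.7 N (round rim on the bar); a press of about 7 N or more on the tread is needed to turn it.
- lens: Black ring with pale lens, one rigid disc: diameter 110, 10 mm thick, 120 g, flat top with a ribbed rubber tread, loose on the platen (underside z 16, top z 26 mm). One flat 66 mm long is cut off the rim, 44 mm from the centre. Origin: centre of the underside; own +x points square out of the flat. Starts with the flat 50 to 180 degrees from the bar, either way round.
- ring_top (a point): Centre of the ring's top face. Friction on platen, bar and cup about 0.2; fingers on the rubber tread (radius 25 to 42 mm) about 1. Centre at jig x -11 mm while the round rim is on the bar; as the flat comes within 37 degrees of the bar it moves up to x 0 (flush). Left more than about 15 degrees short it stays there; nearer it may slip home by itself or not. At flush the turning resistance about doubles.
- flat_mid (a point): Middle of the ring's flat edge, 44 mm from the ring's centre, at half its thickness (5 mm above the underside).
- keeper_tab (a point): Top centre of the keeper's upright grey grip tab: 12 mm thick along jig y, 28 mm wide along jig x, from z 31 to 61 mm; at jig x 0, y +90 mm when open. Under it a steel block and a tongue (24 mm wide, z 28 to 32 mm) pointing to the ring, its tip 7 mm outside the rim when open.
- keeper (a joint): Travel of the keeper in m: 0 open (start), 0.020 fully home at its stop, moving in jig -y; the tongue then reaches 13 mm over the ring's rim, 2 mm above it. It rubs with about 2 N and stays where it is left.
- vial_a: Small glass vial, 23 mm wide, 49 mm high, purple cap, standing behind the bar. Origin: centre of underside.
- vial_b: Small glass vial, 23 mm wide, 49 mm high, blue cap, standing behind the bar. Origin: centre of underside.
- plaster_roll: Roll of fixing plaster, 52 mm diameter, 25 mm high, beside the jig on the side away from the keeper. Origin: centre of underside.
- marker: Pen, 138 mm long, 14 mm high, lying in front of the jig. Origin: centre of underside.

How it is judged:
By the outcome, as a careful person would: the job done as asked, in the order asked, and still so for the second after the job is handed in, with the robot touching nothing.
It also fails if it takes over 67 s, if anything falls off the work surface, if the arm or the gripper's body presses on something with over 40 N, if the wrist force passes 120 N, or if a joint passes its speed limit or range.

## Robot

A 6-joint arm with a two-finger parallel gripper is mounted at the origin on a cart in front of the work surface, level with it; the furniture and walls round the work are solid. World frame = base frame: x ahead of the robot, y to its left, z up, the work surface at z = 0. Lengths are in m, angles in degrees, forces in N, time in s.
With the tool pointing down it reaches from about 0.25 to 0.725 m from the base axis. Payload 9.7 kg.
Tool frame: the origin (TCP) lies at the very end of the fingers, on their centre line; the grasp point (between the pads) lies 19 mm behind it; x points along the fingers, z is the direction in which the jaws open and shut, and the axes are right-handed (so a half turn about x gives the same grasp; the last joint's range is limited). The gripper opens to 85 mm and grips with 20 to 120 N. Pads are 22 mm wide; open, the fingers measure 114 mm over their backs; the gripper's body (76 mm by 85 mm) begins 54 mm behind the grasp point. The pads swing forward as they close: fully open they stand 13 mm farther back than shut.
Start: joints at [-72.193, 4.979, 10.078, 95.1, 0, 90], TCP at [0.168, -0.524, 0.231] pointing down, gripper open.
Joint ranges: [-179.16, 179.16], [-48.56, 103.87], [-65.8, 70.77], [-126.05, 130.52], [-82.76, 87.17], [-180, 180]. Speed limits (degrees/s): [127.2, 127.2, 147.25, 180, 180, 180].

## Interface

Orientations are given as [roll, pitch, yaw] about the fixed x, y, z axes, in that order (R = Rz(yaw) Ry(pitch) Rx(roll)).
In Python, from workcell import sensors, vision, job_done gives the robot as it stands.
- The arm moves only by the tool carry_out, never from a script. Its argument "increments" is a list of rows, each a list of 7 numbers: the turn, a rotation vector about the tool's x, y, z in degrees, then the shift along the tool's x, y, z in mm, then the opening in per cent of the stroke, from 0 (shut) to 100 (fully open). A call has 1 to 12 rows; each row shifts and turns the commanded pose from where the row before left it, along the tool's axes as they then stand; what a row does not reach is not made up. A row lasts 1/8 s, in which the tool goes at most 62.5 mm and 10.7 degrees, less where a joint would pass 70% of its speed; a pose out of reach is approached as far as the arm can. A call is refused whole if a number of a shift passes 62.5 or a number of a turn 10.7, either way. A call with a gripper value outside its range is refused whole. The fingers move at their own pace and stop on an object; "squeeze" is the grip in N (left out, the last holds). Time passes only in rows, so rows that do not move let the fingers close. It gives the time, the measured TCP pose, the force and the opening at its end, in the units of the state.
- sensors.get_obs(): the state, without advancing time (a new reading comes with each control period).
- vision.camera(name): name is "scene" or "top" or "wrist"; returns the picture (400x640x3 uint8, red, green, blue); there is no depth.
- vision.calibration(name): a dict with "camera_matrix" (3x3 intrinsics, pixels), "extrinsics" (4x4, takes a point from world to camera coordinates); the wrist camera has in their place "mount" (4x4, takes a point from camera to tool coordinates, whose origin is the TCP and whose axes are the tool frame's). Camera axes: x right, y up, looking along -z (the intrinsics and any distortion apply to the point x, -y, -z); pixel columns grow to the right and rows downward; lengths in m; the calibration is good to about 2 mm. A picture is of the moment at which its call begins: read the wrist's pose just before it. calibration takes no time and is no camera call.
- job_done(): hands the job in, once; it reports no verdict.
The state is a dict: "time": time; "q": joint angles; "qd": joint speeds; "joint_efforts": joint torques, N m; "ee_pos": TCP position; "tcp_rot": TCP orientation; "wrist_force": force on the tool from outside, world axes, zero at the start; "torque": the same for the moment, N m; "opening": finger opening in m.
Only numpy, scipy, OpenCV 4.12 (cv2) and the standard library are available. Lean on these libraries where they do the work, as an engineer would, in place of code of your own. Each camera call takes 0.05 s, during which the arm holds its last target.

## Working session

There is one attempt and no reset: what is moved stays moved. The work goes in short steps, Python scripts to look and compute and a tool call to move; the robot and the scene stay as the last step left them, time stands still between calls to the robot, and variables do not carry over. Pictures are saved under pics/ and viewed, and the job is handed in when it is done.

Besides the shell and the picture viewer there is one more tool, called after "Call:" as name(argument=value, ...), one argument or row to a line, values as JSON. carry_out: Moves the arm, as the interface text tells. Its arguments: {"type":"object","properties":{"increments":{"type":"array"},"squeeze":{"type":"number"}},"required":["increments"]}

```bash
mkdir -p pics; ls
python3 - <<'E'
from workcell import sensors, vision
import cv2
o=sensors.get_obs();print(o)
for n in("scene","top"):
    im=vision.camera(n);cv2.imwrite(f"pics/{n}0.png",im[:,:,::-1])
for n in("scene","top","wrist"): print(n,vision.calibration(n))
E
```

```text
pics
{'time': 0.0, 'q': array([-7.21925142e+01,  5.01221832e+00,  1.00351107e+01,  9.50997238e+01,
       -8.81260985e-04,  8.99997255e+01]), 'qd': array([ 4.50686099e-05,  3.89318757e-02,  2.59816615e-02, -6.99165307e-02,
       -9.21495800e-02,  3.31998568e-02]), 'joint_efforts': array([ 1.66430687e-03, -5.20389640e+01,  4.64805043e+01,  1.63925753e-02,
        9.71462782e-05,  1.76288773e-05]), 'ee_pos': array([ 0.16812776, -0.52343604,  0.23057822]), 'tcp_rot': array([-179.34311783,   89.92316351,  108.46464307]), 'wrist_force': array([-0.04562488,  0.52972952, -0.55252968]), 'torque': array([ 0.03509987,  0.0735173 , -0.01397678]), 'opening': 0.08575281072200161}
scene {'camera_matrix': array([[432.24416596,   0.        , 320.5730472 ],
       [  0.        , 432.24416596, 199.09382345],
       [  0.        ,   0.        ,   1.        ]]), 'extrinsics': array([[-0.74550598, -0.66649738, -0.00143774,  0.45947443],
       [ 0.43519962, -0.48842103,  0.75633735, -0.27567161],
       [-0.50479909,  0.56322831,  0.65418021, -0.62395418],
       [ 0.        ,  0.        ,  0.        , 
[... 282 characters left out ...]
02898, -0.00782149,  0.18856802, -0.59540779],
       [-0.18840467,  0.01802719,  0.98192602, -0.80110372],
       [ 0.        ,  0.        ,  0.        ,  1.        ]])}
wrist {'camera_matrix': array([[312.55337304,   0.        , 323.55246317],
       [  0.        , 312.55337304, 202.37549354],
       [  0.        ,   0.        ,   1.        ]]), 'mount': array([[ 8.80609711e-04,  2.97592930e-01, -9.54692449e-01,
        -1.42391065e-01],
       [ 1.32368788e-04,  9.54692776e-01,  2.97593154e-01,
         7.62599122e-02],
       [ 9.99999604e-01, -3.88434904e-04,  8.01319714e-04,
         5.44742299e-04],
       [ 0.00000000e+00,  0.00000000e+00,  0.00000000e+00,
         1.00000000e+00]])}
```

View pics/scene0.png

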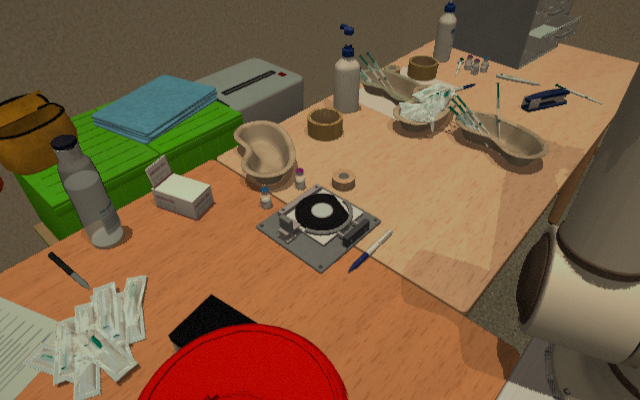

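View pics/top0.png

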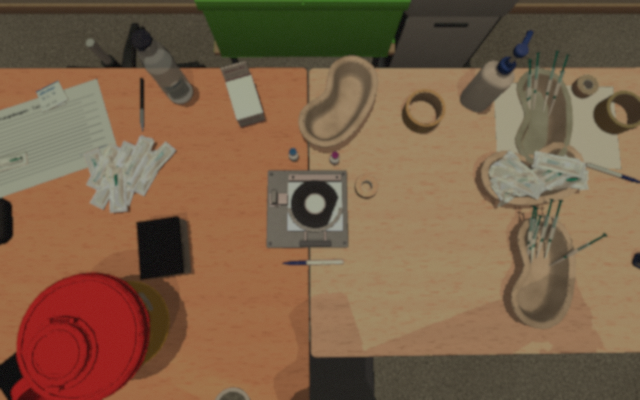

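The top view shows the jig at about (307,208), the ring at (315,204), the keeper to the left at (278,199) and the roll at (366,185). I'll zoom in next.

```bash
cat > h.py <<'E'
import numpy as np,cv2
from workcell import sensors,vision
from scipy.spatial.transform import Rotation as R
def cam(n):
    c=vision.calibration(n);K=c["camera_matrix"]
    if n=="wrist":
        o=sensors.get_obs();T=np.eye(4);T[:3,:3]=R.from_euler("xyz",o["tcp_rot"],degrees=True).as_matrix();T[:3,3]=o["ee_pos"]
        W=T@c["mount"]
    else: W=np.linalg.inv(c["extrinsics"])
    return K,W
def ray(kw,uv,z):
    K,W=kw;uv=np.atleast_2d(np.asarray(uv,float))
    d=np.c_[(uv[:,0]-K[0,2])/K[0,0],-(uv[:,1]-K[1,2])/K[1,1],-np.ones(len(uv))]@W[:3,:3].T
    o=W[:3,3];return o+d*((z-o[2])/d[:,2])[:,None]
def proj(kw,P):
    K,W=kw;P=np.atleast_2d(P);c=(P-W[:3,3])@W[:3,:3]
    return np.c_[K[0,0]*c[:,0]/-c[:,2]+K[0,2],K[1,1]*-c[:,1]/-c[:,2]+K[1,2]]
E
python3 - <<'E'
import cv2
a=cv2.imread("pics/top0.png")[140:280,240:400];cv2.imwrite("pics/t1.png",cv2.resize(a,None,fx=5,fy=4.0*1.25/1,interpolation=cv2.INTER_CUBIC)[:600])
a=cv2.imread("pics/top0.png")[160:280,250:390];cv2.imwrite("pics/t1.png",cv2.resize(a,None,fx=5,fy=5,interpolation=cv2.INTER_CUBIC))
a=cv2.imread("pics/scene0.png")[155:285,245:405];cv2.imwrite("pics/s1.png",cv2.resize(a,None,fx=4.5,fy=4.5,interpolation=cv2.INTER_CUBIC))
E
```

```text
(no output)
```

View pics/t1.png

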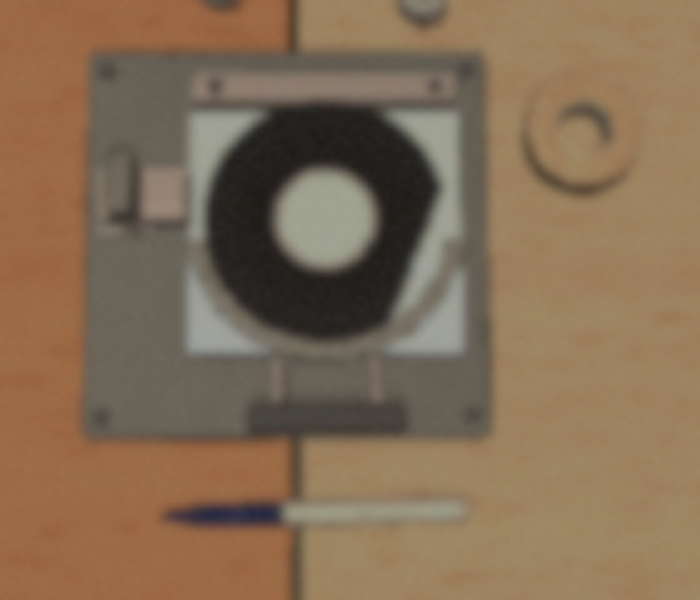

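View pics/s1.png

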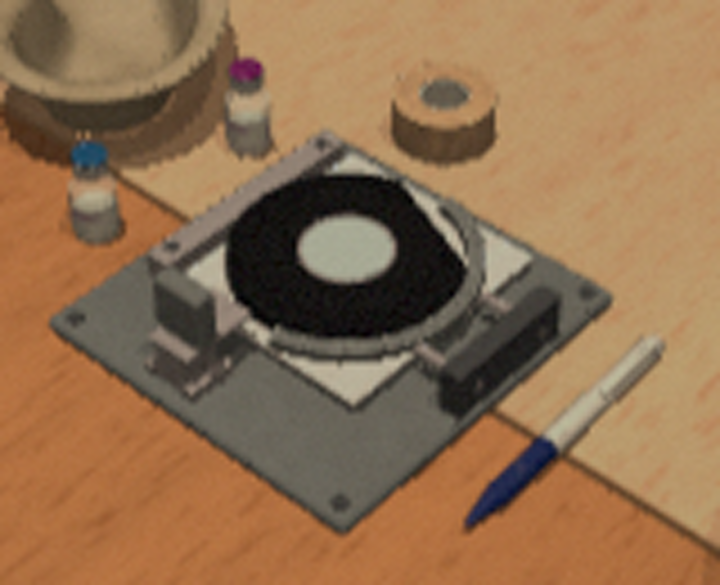

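The zoomed top view shows the ring centre at zoom (325,220), with the flat running from (438,185) to (388,320), about -110° from the bar. The bar is at the top, the cup below it and the keeper tab to the left. Now I'll measure these.

```bash
cat >> h.py <<'E'
def black(im,box,thr=60):
    x0,y0,x1,y1=box
    m=(im.max(2)<thr).astype(np.uint8)*0
    m[y0:y1,x0:x1]=(im[y0:y1,x0:x1].max(2)<thr)
    m=cv2.morphologyEx(m,cv2.MORPH_OPEN,np.ones((3,3),np.uint8))
    cs,_=cv2.findContours(m,cv2.RETR_EXTERNAL,cv2.CHAIN_APPROX_NONE)
    return max(cs,key=cv2.contourArea)[:,0,:]
def lens(kw,c,z=.026):
    P=ray(kw,c,z)[:,:2]
    from scipy.optimize import least_squares
    f=lambda p:np.hypot(*(P-p[:2]).T)-p[2]
    s=least_squares(f,[*P.mean(0),.055],loss="cauchy",f_scale=.0015)
    r=-f(s.x);k=r>.003
    d=P[k].mean(0)-s.x[:2]
    fl=cv2.fitLine(P[k].astype(np.float32),cv2.DIST_HUBER,0,.01,.01).ravel()
    n=np.array([-fl[1],fl[0]]);n*=np.sign(n@d)
    return s.x,np.degrees(np.arctan2(n[1],n[0])),k.sum(),r.max(), (P[k].mean(0)-s.x[:2])@n
E
python3 - <<'E'
from h import *
im=cv2.imread("pics/top0.png");kw=cam("top")
for thr in(45,60,75):
  c=black(im,(280,170,345,235),thr);print(thr,cv2.contourArea(c),lens(kw,c))
q=np.array([(92,53),(487,53),(490,437),(83,437)])/5-.4+[250,160]
P=ray(kw,q,.008);print(P)
e1=P[1]-P[0];print(np.linalg.norm(np.roll(P,-1,0)-P,axis=1),[np.degrees(np.arctan2(*(P[i]-P[j])[[1,0]])) for i,j in((0,3),(1,2))],np.degrees(np.arctan2(e1[1],e1[0]))+90)
ks=cam("scene")
q=np.array([(323,130),(612,298),(342,532),(52,323)])/4.5-.4+[245,155]
print(ray(ks,q,.008))
im=cv2.imread("pics/scene0.png")
c=black(im,(290,190,352,235),45);print(cv2.contourArea(c),lens(ks,c))
o=sensors.get_obs();print(R.from_euler("xyz",o["tcp_rot"],degrees=True).as_matrix().round(3))
E
```

```text
45 1439.0 (array([0.58253394, 0.03832348, 0.04976785]), np.float32(-112.213715), np.int64(20), np.float64(0.011223632008706706), np.float64(0.03904889503799175))
60 1533.5 (array([0.58248893, 0.03840802, 0.05138628]), np.float32(-111.71631), np.int64(22), np.float64(0.011444307420827436), np.float64(0.04049382201316765))
75 1597.5 (array([0.58206421, 0.0384551 , 0.0523648 ]), np.float32(-111.343666), np.int64(22), np.float64(0.011649400267438728), np.float64(0.04127062441251597))
[[ 0.66483912  0.14554896  0.008     ]
 [ 0.66357044 -0.03862395  0.008     ]
 [ 0.48543632 -0.03544573  0.008     ]
 [ 0.48728865  0.1473739   0.008     ]]
[0.18417728 0.17816247 0.18282902 0.17755985] [np.float64(-0.5888904328119773), np.float64(-1.022146638852964)] -0.39467775542021855
[[ 0.6605373  -0.03531458  0.008     ]
 [ 0.48142146 -0.03248816  0.008     ]
 [ 0.48249628  0.14960381  0.008     ]
 [ 0.65851656  0.14695933  0.008     ]]
1402.0 (array([0.57867364, 0.04017583, 0.05315259]), np.float32(-113.04194), np.int64(14), np.float64(0.010887024864780596), np.float64(0.04303366804837019))
[[-0.     0.952  0.306]
 [ 0.001  0.306 -0.952]
 [-1.     0.    -0.001]]
```

Call:
carry_out(
  increments=[
    [0, 0, 0, 4, 47, -34.1, 60],
    [0, 0, 0, 4, 47, -34.1, 60],
    [0, 0, 0, 4, 47, -34.1, 60],
    [0, 0, 0, 4, 47, -34.1, 60],
    [0, 0, 0, 4, 47, -34.1, 60],
    [0, 0, 0, 4, 47, -34.1, 60],
    [0, 0, 0, 4, 47, -34.1, 60],
    [0, 0, 0, 4, 47, -34.1, 60],
    [0, 0, 0, 4, 47, -34.1, 60],
    [0, 0, 0, 4, 47, -34.1, 60],
    [0, 0, 0, 4, 47, -34.1, 60],
    [0, 0, 0, 4, 47, -34.1, 60],
  ],
)

```text
time: 1.6
ee_pos: [0.5808, 0.0403, 0.1828]
tcp_rot: [-81.7, 90.0, -153.8]
wrist_force: [0.9, -0.9, 0.6]
opening: 0.0516
```

Call:
carry_out(
  increments=[
    [0, 0, 0, 0, 0, 0, 60],
    [0, 0, 0, 0, 0, 0, 60],
    [0, 0, 0, 0, 0, 0, 60],
  ],
)

```text
time: 1.98
ee_pos: [0.5796, 0.0374, 0.1837]
tcp_rot: [52.9, 90.0, -19.4]
wrist_force: [0.9, -0.4, 0.5]
opening: 0.0513
```

Run:
```python
from h import *
kw=cam("wrist");im=vision.camera("wrist")[:,:,::-1];cv2.imwrite("pics/w0.png",im)
im=vision.camera("scene")[:,:,::-1];cv2.imwrite("pics/s2.png",im)
o=sensors.get_obs();print(o["q"],R.from_euler("xyz",o["tcp_rot"],degrees=True).as_matrix().round(4))
np.save("kw0.npy",kw[1])
```

```text
[ 3.69010373e+00  8.47477977e+00  8.64427233e+00  9.01264775e+01
 -2.42932959e-03  1.65970404e+02] [[ 8.000e-04  9.526e-01  3.044e-01]
 [ 0.000e+00  3.044e-01 -9.526e-01]
 [-1.000e+00  7.000e-04  2.000e-04]]
```

View pics/w0.png

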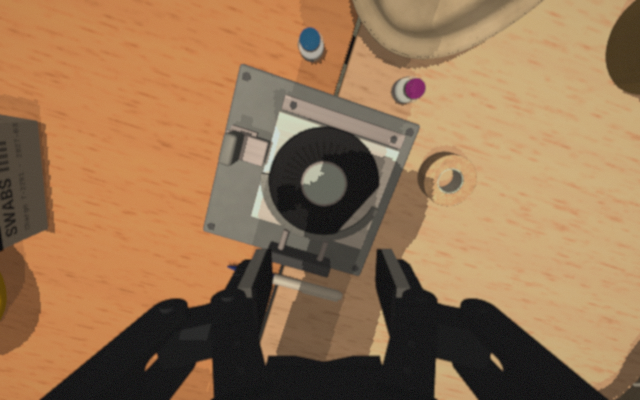

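The wrist view shows the ring centred near (323,181) with its flat on the lower right. Base corners are near (243,65), (418,130), (357,274) and (206,230).

Run:
```python
from h import *
im=cv2.imread("pics/w0.png");kw=(cam("wrist")[0],np.load("kw0.npy"))
cv2.imwrite("pics/w1.png",cv2.resize(im[55:285,195:465],None,fx=2.9,fy=2.6,interpolation=cv2.INTER_CUBIC)[:,:790])
for thr in(35,45,55):
  c=black(im,(262,120,390,240),thr);print(thr,cv2.contourArea(c),lens(kw,c))
P=ray(kw,[(243,65),(418,130),(357,274),(206,230)],.008);print(P,P.mean(0),np.linalg.norm(np.roll(P,-1,0)-P,axis=1),[np.degrees(np.arctan2(*(P[i]-P[j])[[1,0]])) for i,j in((0,3),(1,2))])
print(ray(kw,[(294,97),(284,110),(404,139),(397,148)],.023))
```

```text
35 3405.0 (array([0.57526046, 0.02212462, 0.04210722]), np.float32(-151.78569), np.int64(167), np.float64(0.035367077906545516), np.float64(0.001559351830727721))
45 7776.0 (array([0.58103025, 0.03749966, 0.05242107]), np.float32(-42.80265), np.int64(117), np.float64(0.011692212511238975), np.float64(0.016244114235425686))
55 8553.5 (array([0.58194401, 0.03771616, 0.05338516]), np.float32(-112.18621), np.int64(39), np.float64(0.011312406414172665), np.float64(0.0423464329906017))
[[ 0.66343137  0.14323027  0.008     ]
 [ 0.65836814 -0.03627712  0.008     ]
 [ 0.48767418 -0.03263784  0.008     ]
 [ 0.4884461   0.14323756  0.008     ]] [0.57447994 0.05438822 0.008     ] [0.17957878 0.17073275 0.1758771  0.17498527] [np.float64(-0.002390088118228576), np.float64(-1.2213904448528665)]
[[ 0.65075576  0.08837388  0.023     ]
 [ 0.6369066   0.09404654  0.023     ]
 [ 0.64624073 -0.02227439  0.023     ]
 [ 0.63624978 -0.01907911  0.023     ]]
```

View pics/w1.png

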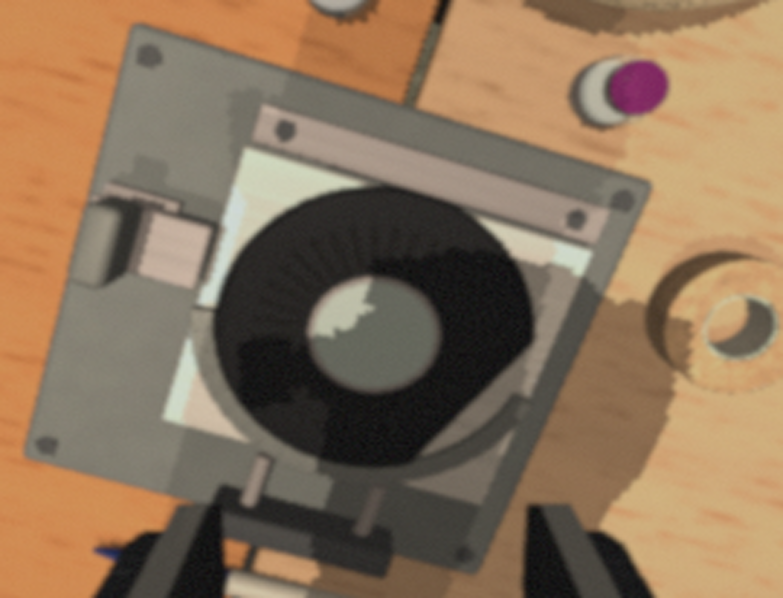

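Call:
carry_out(
  increments=[
    [0, 0, 0, 25, 0.4, -0.1, 60],
    [0, 0, 0, 35, 0.4, -0.1, 60],
    [0, 0, 0, 35, 0.4, -0.1, 60],
    [0, 0, 0, 30, 0.3, -0.1, 60],
    [0, 0, 0, 15, 0.2, -0.2, 60],
    [0, 0, 0, 8, 0, 0, 60],
    [0, 0, 0, 0, 0, 0, 60],
    [0, 0, 0, 0, 0, 0, 60],
  ],
)

```text
time: 3.08
ee_pos: [0.5821, 0.0395, 0.0365]
tcp_rot: [76.1, 89.9, 3.9]
wrist_force: [0.1, -1.1, -0.1]
opening: 0.0514
```

Run:
```python
from h import *
kw=cam("wrist");o=sensors.get_obs();im=vision.camera("wrist")[:,:,::-1];cv2.imwrite("pics/w2.png",im)
im=vision.camera("scene")[:,:,::-1];cv2.imwrite("pics/s3.png",cv2.resize(im[130:290,230:410],None,fx=4,fy=3.7))
print(o)
```

```text
{'time': 3.075, 'q': array([ 3.88301193e+00,  1.01407508e+01, -5.79622650e+00,  7.39656806e+01,
        6.10817779e-05,  1.66081095e+02]), 'qd': array([ 0.0822701 , -0.04719627, -0.00573677, -0.14513298, -0.03652438,
        0.13498529]), 'joint_efforts': array([-5.95462206e-02, -5.67782986e+01,  4.55894601e+01, -1.42922570e-03,
       -1.36608618e-03, -4.67459668e-04]), 'ee_pos': array([0.58212752, 0.03951238, 0.03649835]), 'tcp_rot': array([76.11704735, 89.90265784,  3.9189648 ]), 'wrist_force': array([ 0.13094334, -1.09755851, -0.10139163]), 'torque': array([-0.00290593,  0.00476372,  0.04327643]), 'opening': 0.051399963839536995}
```

View pics/w2.png

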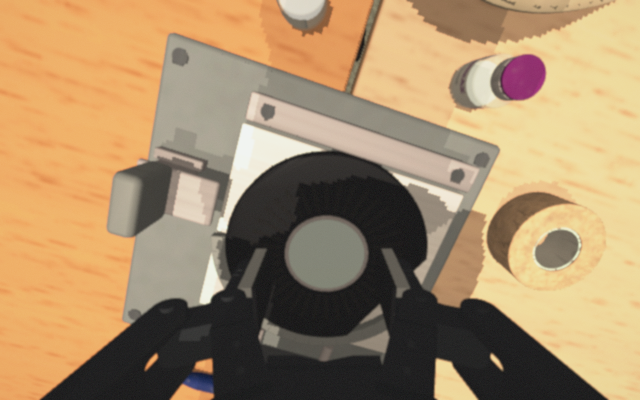

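View pics/s3.png

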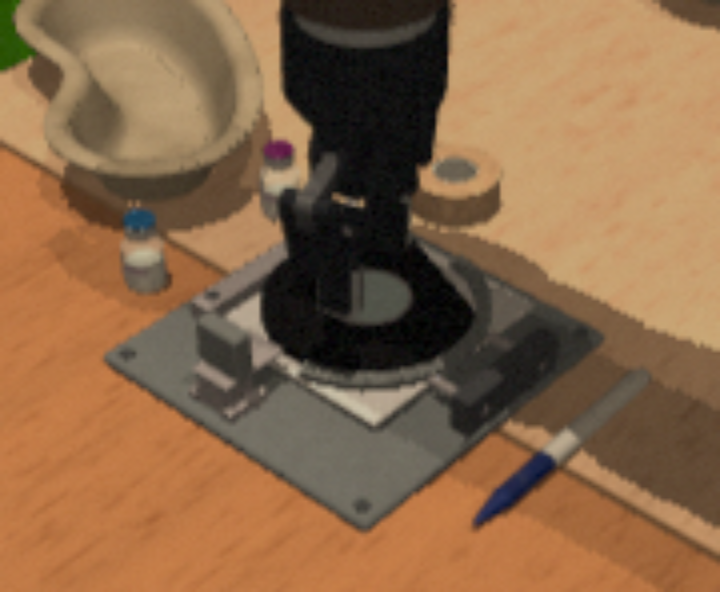

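In the wrist view the pale lens is centred at (326,253) and the fingertips straddle it. I'll work out its offset from the TCP.

Run:
```python
from h import *
im=cv2.imread("pics/w2.png");kw=cam("wrist")
m=np.zeros(im.shape[:2],np.uint8);m[200:305,270:385]=(im[200:305,270:385].min(2)>75)
m=cv2.morphologyEx(m,cv2.MORPH_OPEN,np.ones((5,5),np.uint8))
cs,_=cv2.findContours(m,cv2.RETR_EXTERNAL,cv2.CHAIN_APPROX_NONE);c=max(cs,key=cv2.contourArea)
e=cv2.fitEllipse(c);print(e,ray(kw,[e[0]],.026))
o=sensors.get_obs();print(o["ee_pos"])
T=np.eye(4);Rm=R.from_euler("xyz",o["tcp_rot"],degrees=True).as_matrix()
for z in(.0257,-.0257):
  print(proj(kw,o["ee_pos"]+Rm@[-.003,0,z]))
```

```text
((325.93499755859375, 253.09219360351562), (73.96171569824219, 81.71728515625), 89.28128051757812) [[0.58259454 0.03795647 0.026     ]]
[0.58201523 0.03956385 0.03627356]
[[374.26047028 265.25362657]]
[[271.12583846 265.19704234]]
```

Call:
carry_out(
  increments=[
    [0, 0, 0, 4, -0.4, 1.1, 60],
    [0, 0, 0, 3, 0, 0, 60],
    [0, 0, 0, 0, 0, 0, 60],
  ],
)

```text
time: 3.55
ee_pos: [0.5812, 0.0383, 0.0278]
tcp_rot: [-105.6, 90.0, -177.8]
wrist_force: [-0.3, 0.3, 0.2]
opening: 0.0509
```

Call:
carry_out(
  increments=[
    [0, 0, 0, 1, 0, 0, 60],
    [0, 0, 0, 1, 0, 0, 60],
    [0, 0, 0, 0, 0, 0, 60],
  ],
)

```text
time: 3.92
ee_pos: [0.5814, 0.0384, 0.0262]
tcp_rot: [-105.4, 90.0, -177.6]
wrist_force: [0.4, -0.6, -0.1]
opening: 0.0514
```

Call:
carry_out(
  increments=[
    [0, 0, 0, 1, 0, 0, 60],
    [0, 0, 0, 0, 0, 0, 60],
  ],
)

```text
time: 4.18
ee_pos: [0.5814, 0.0384, 0.0252]
tcp_rot: [-111.6, 90.0, 176.2]
wrist_force: [-0.2, 0.6, 0.1]
opening: 0.0514
```

Call:
carry_out(
  increments=[
    [0, 0, 0, 1, 0, 0, 60],
    [0, 0, 0, 0, 0, 0, 60],
  ],
)

```text
time: 4.42
ee_pos: [0.5814, 0.0383, 0.0242]
tcp_rot: [-104.4, 90.0, -176.6]
wrist_force: [0.1, -0.2, -0.4]
opening: 0.0511
```

Call:
carry_out(
  increments=[
    [0, 0, 0, 0.8, 0, 0, 60],
    [0, 0, 0, 0, 0, 0, 60],
  ],
)

```text
time: 4.68
ee_pos: [0.5814, 0.0383, 0.0234]
tcp_rot: [-87.6, 90.0, -159.8]
wrist_force: [-0.6, 0.1, 0.0]
opening: 0.0514
```

Call:
carry_out(
  increments=[
    [0, 0, 0, 0.6, 0, 0, 60],
    [0, 0, 0, 0, 0, 0, 60],
  ],
)

```text
time: 4.92
ee_pos: [0.5814, 0.0384, 0.0229]
tcp_rot: [44.8, 90.0, -27.4]
wrist_force: [-0.2, 0.0, 0.0]
opening: 0.0512
```

Call:
carry_out(
  increments=[
    [0, 0, 0, 0.5, 0, 0, 60],
    [0, 0, 0, 0, 0, 0, 60],
  ],
)

```text
time: 5.18
ee_pos: [0.5814, 0.0384, 0.0227]
tcp_rot: [80.1, 90.0, 7.9]
wrist_force: [-1.5, -0.3, 4.2]
opening: 0.051
```

Call:
carry_out(
  increments=[
    [0, 0, 0, 0.4, 0, 0, 60],
    [0, 0, 0, 0, 0, 0, 60],
  ],
)

```text
time: 5.42
ee_pos: [0.5815, 0.0383, 0.0225]
tcp_rot: [76.3, 90.0, 4.1]
wrist_force: [-2.7, -0.3, 6.5]
opening: 0.0512
```

Call:
carry_out(
  increments=[
    [0, 0, 0, 0.4, 0, 0, 60],
    [0, 0, 0, 0, 0, 0, 60],
  ],
)

```text
time: 5.68
ee_pos: [0.5815, 0.0384, 0.0223]
tcp_rot: [79.6, 90.0, 7.4]
wrist_force: [-3.6, -1.3, 7.8]
opening: 0.0512
```

Call:
carry_out(
  increments=[
    [0, 0, 0, 0.7, 0, 0, 60],
    [0, 0, 0, 0, 0, 0, 60],
  ],
)

```text
time: 5.92
ee_pos: [0.5815, 0.0383, 0.0219]
tcp_rot: [76.0, 90.0, 3.8]
wrist_force: [-4.6, -0.2, 10.9]
opening: 0.051
```

Call:
carry_out(
  increments=[
    [-3, 0, 0, 0, 0, 0, 60],
    [-4, 0, 0, 0, 0, 0, 60],
    [-5, 0, 0, 0, 0, 0, 60],
  ],
)

```text
time: 6.3
ee_pos: [0.5828, 0.0386, 0.0222]
tcp_rot: [72.1, 89.8, 12.0]
wrist_force: [2.0, 1.3, 6.3]
opening: 0.0513
```

```bash
cat > chk.py <<'E'
from h import *
import sys
n=sys.argv[1]
kw=cam("wrist");o=sensors.get_obs();im=np.ascontiguousarray(vision.camera("wrist")[:,:,::-1]);cv2.imwrite(f"pics/{n}w.png",im)
t=vision.camera("top")[:,:,::-1]; s=vision.camera("scene")[:,:,::-1]
cv2.imwrite(f"pics/{n}.png",np.vstack([cv2.resize(t[170:250,260:360],(500,400)),])) if 0 else None
cv2.imwrite(f"pics/{n}.png",np.hstack([cv2.resize(im[80:400,100:540],(440,320)),cv2.resize(s[175:255,265:355],(360,320))]))
Rm=R.from_euler("xyz",o["tcp_rot"],degrees=True).as_matrix()
print(o["time"],o["ee_pos"].round(4),"F",o["wrist_force"].round(1),"T",o["torque"].round(2),"q6",o["q"][5].round(1),"toolz yaw",np.degrees(np.arctan2(Rm[1,2],Rm[0,2])).round(1),"x",Rm[:,0].round(4))
E
python3 chk.py a
```

```text
6.3 [0.5828 0.0386 0.0222] F [2.  1.3 6.3] T [ 0.38 -0.37 -0.15] q6 153.8 toolz yaw -60.1 x [ 3.3e-03  7.0e-04 -1.0e+00]
```

View pics/a.png

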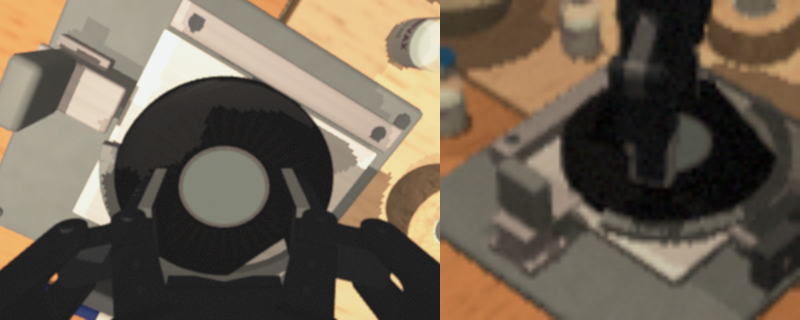

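Call:
carry_out(
  increments=[
    [0, 0, 0, 0, 0, 0, 60],
    [0, 0, 0, 0, 0, 0, 60],
  ],
)

```text
time: 6.7
ee_pos: [0.5827, 0.0386, 0.0222]
tcp_rot: [70.1, 89.8, 9.9]
wrist_force: [0.6, 0.8, 7.6]
opening: 0.0512
```

```bash
python3 chk.py b; python3 -c "
import cv2;a=cv2.imread('pics/bw.png');cv2.imwrite('pics/bz.png',cv2.resize(a[130:400,200:460],None,fx=3,fy=2.2))"
```

```text
6.7 [0.5827 0.0386 0.0222] F [0.6 0.8 7.6] T [ 0.26 -0.19  0.05] q6 154.0 toolz yaw -60.2 x [ 3.1e-03  5.0e-04 -1.0e+00]
```

View pics/bz.png

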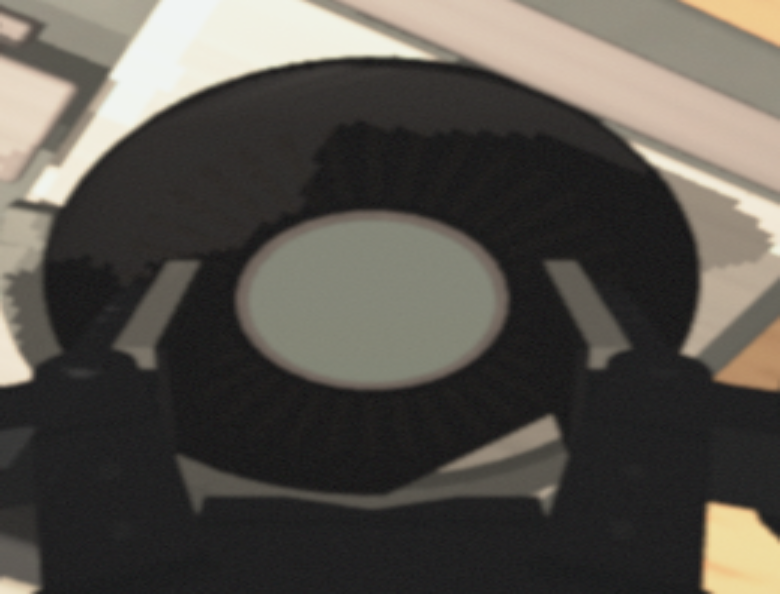

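The zoom shows the flat's edge between zoom (385,490) and (555,415).

Run:
```python
from h import *
kw=cam("wrist")
P=ray(kw,[(200+385/3,130+490/2.2),(200+555/3,130+415/2.2),(200+373/3,130+299/2.2)],.0255)
print(P);d=P[1]-P[0];print(np.degrees(np.arctan2(d[1],d[0]))-90,"normal +-180", (P[0]-P[2])[:2]@np.array([d[1],-d[0]])/np.linalg.norm(d[:2]))
```

```text
[[ 0.5379229   0.0093632   0.0255    ]
 [ 0.57185016 -0.00547161  0.0255    ]
 [ 0.58284684  0.03768657  0.0255    ]]
-113.61750928570544 normal +-180 0.04394885164660602
```

Call:
carry_out(
  increments=[
    [0, 0, 0, 0.5, 0, 0, 60],
    [0, 0, 0, 0.4, 0, 0, 60],
    [0, 0, 0, 0, 0, 0, 60],
  ],
)

```text
time: 7.22
ee_pos: [0.5827, 0.0386, 0.0219]
tcp_rot: [69.4, 89.8, 9.2]
wrist_force: [-1.3, 0.3, 12.0]
opening: 0.0508
```

```bash
python3 chk.py c
```

```text
7.225 [0.5827 0.0386 0.0219] F [-1.3  0.3 12. ] T [0.14 0.24 0.09] q6 154.0 toolz yaw -60.2 x [ 3.5e-03  6.0e-04 -1.0e+00]
```

Call:
carry_out(
  increments=[
    [0, 0.07, -0.19, 0.3, 0, 0, 60],
    [0, 0, 0, 0, 0, 0, 60],
  ],
)

```text
time: 7.62
ee_pos: [0.5827, 0.0386, 0.0217]
tcp_rot: [-55.5, 90.0, -115.6]
wrist_force: [-1.3, -0.1, 13.2]
opening: 0.0513
```

```bash
python3 chk.py c
```

```text
7.625 [0.5827 0.0386 0.0217] F [-1.3 -0.1 13.2] T [0.1  0.38 0.1 ] q6 154.0 toolz yaw -60.2 x [-1.e-04 -1.e-04 -1.e+00]
```

Call:
carry_out(
  increments=[
    [-3, 0, 0, 0, 0, 0, 60],
    [-4, 0, 0, 0, 0, 0, 60],
    [-4, 0, 0, 0, 0, 0, 60],
  ],
)

```text
time: 8.15
ee_pos: [0.5826, 0.0387, 0.0216]
tcp_rot: [-165.8, 90.0, 145.1]
wrist_force: [-2.7, 1.7, 13.2]
opening: 0.0517
```

```bash
python3 chk.py d; python3 -c "
import cv2;a=cv2.imread('pics/dw.png');cv2.imwrite('pics/dz.png',cv2.resize(a[130:400,200:460],None,fx=3,fy=2.2))"
```

```text
8.15 [0.5826 0.0387 0.0216] F [-2.7  1.7 13.2] T [ 0.27  0.44 -0.32] q6 142.9 toolz yaw -49.1 x [-3.e-04  2.e-04 -1.e+00]
```

View pics/dz.png

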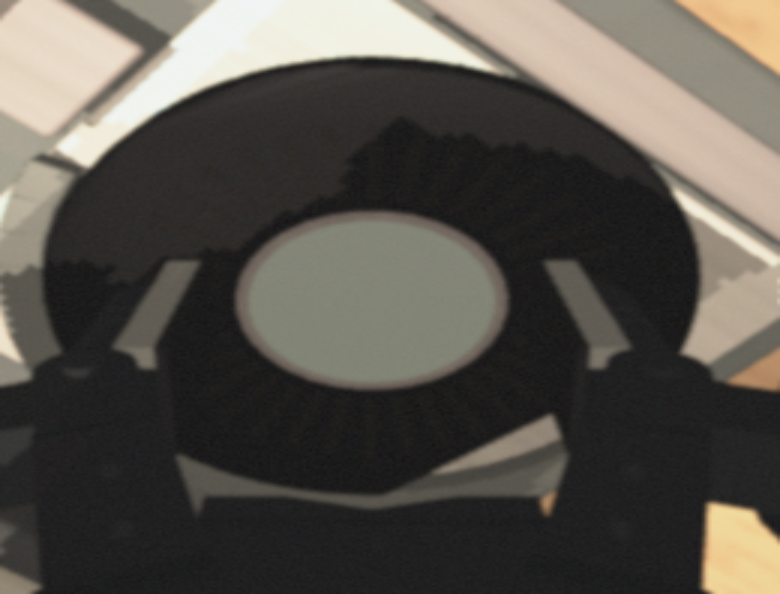

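The flat looks the same in the tool frame, so the ring now turns with the fingers at 13 N. I'll carry on turning.

Call:
carry_out(
  increments=[
    [-4, 0, 0, 0, 0, 0, 60],
    [-5, 0, 0, 0, 0, 0, 60],
    [-5, 0, 0, 0, 0, 0, 60],
    [-4, 0, 0, 0, 0, 0, 60],
  ],
)

```text
time: 8.8
ee_pos: [0.5822, 0.0388, 0.0216]
tcp_rot: [-165.7, 89.9, 163.3]
wrist_force: [-4.4, 2.1, 14.2]
opening: 0.051
```

```bash
cat > z.sh <<'E'
python3 chk.py $1; python3 -c "
import cv2;a=cv2.imread('pics/$1w.png');cv2.imwrite('pics/$1z.png',cv2.resize(a[130:400,200:460],None,fx=3,fy=2.2))"
E
bash z.sh e
```

```text
8.8 [0.5822 0.0388 0.0216] F [-4.4  2.1 14.2] T [ 0.31  0.78 -0.27] q6 124.9 toolz yaw -31.1 x [-1.e-03  3.e-04 -1.e+00]
```

View pics/ez.png

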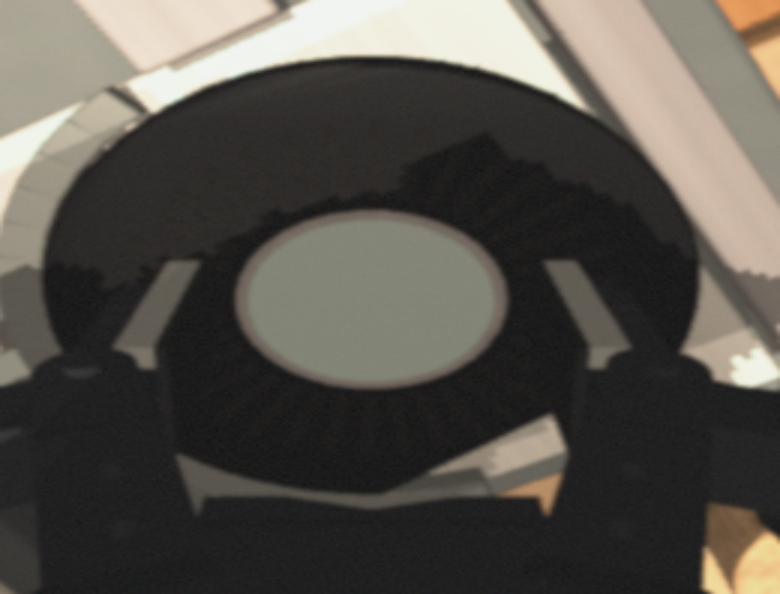

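The ring turns with the tool without slipping, and the flat is now at about -84°.

Call:
carry_out(
  increments=[
    [-4, 0, 0, 0, 0, 0, 60],
    [-5, 0, 0, 0, 0, 0, 60],
    [-5, 0, 0, 0, 0, 0, 60],
    [-4, 0, 0, 0, 0, 0, 60],
  ],
)

```text
time: 9.45
ee_pos: [0.582, 0.0384, 0.0215]
tcp_rot: [-155.5, 89.9, -168.6]
wrist_force: [-4.6, 1.4, 14.7]
opening: 0.0514
```

Call:
carry_out(
  increments=[
    [-4, 0, 0, 0, 0, 0, 60],
    [-5, 0, 0, 0, 0, 0, 60],
    [-5, 0, 0, 0, 0, 0, 60],
    [-4, 0, 0, 0, 0, 0, 60],
  ],
)

```text
time: 9.95
ee_pos: [0.5822, 0.0383, 0.0215]
tcp_rot: [-153.4, 89.9, -148.5]
wrist_force: [-5.1, -1.4, 15.5]
opening: 0.0513
```

```bash
bash z.sh f
```

```text
9.95 [0.5822 0.0383 0.0215] F [-5.1 -1.4 15.5] T [-0.21  0.75 -0.3 ] q6 88.9 toolz yaw 4.9 x [-1.1e-03 -7.0e-04 -1.0e+00]
```

View pics/fz.png

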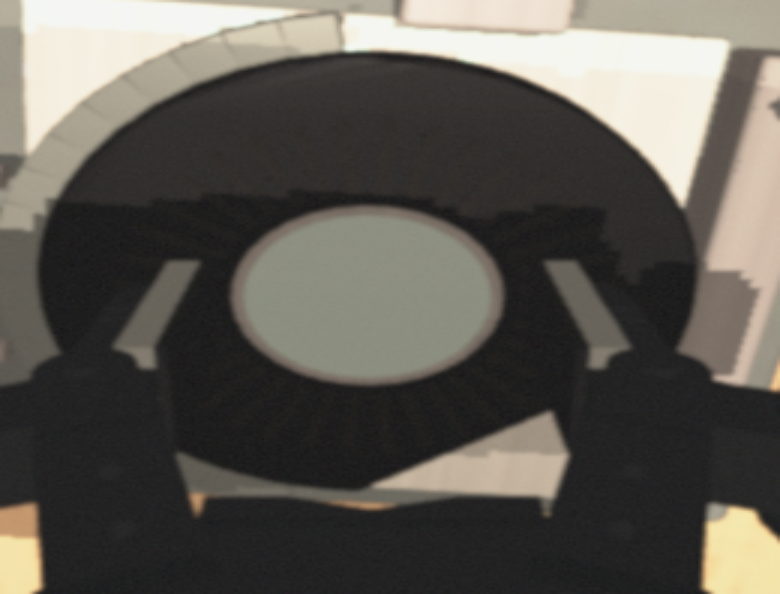

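```bash
cat > ang.py <<'E'
from h import *
import sys
a=list(map(float,sys.argv[1:]))
kw=cam("wrist");c=lambda x,y:(200+x/3,130+y/2.2)
P=ray(kw,[c(*a[0:2]),c(*a[2:4]),c(*a[4:6])],.0245)
d=P[1]-P[0];print("flat normal",np.degrees(np.arctan2(d[1],d[0]))-90,"dist",(P[0]-P[2])[:2]@np.array([d[1],-d[0]])/np.linalg.norm(d[:2]),"centre",P[2])
E
python3 ang.py 370 487 550 412 367 295
```

```text
flat normal -50.1628811236259 dist 0.04404525450838843 centre [0.5819108  0.03833538 0.0245    ]
```

Call:
carry_out(
  increments=[
    [-4, 0, 0, -0.2, 0, 0, 60],
    [-4, 0, 0, 0, 0, 0, 60],
    [-4, 0, 0, 0, 0, 0, 60],
    [-4, 0, 0, 0, 0, 0.2, 60],
  ],
)

```text
time: 10.6
ee_pos: [0.5825, 0.0382, 0.0217]
tcp_rot: [-162.1, 89.9, -141.2]
wrist_force: [-3.6, -1.6, 13.5]
opening: 0.0515
```

```bash
bash z.sh g
```

```text
10.6 [0.5825 0.0382 0.0217] F [-3.6 -1.6 13.5] T [-0.21  0.55 -0.25] q6 72.9 toolz yaw 20.9 x [-9.e-04 -7.e-04 -1.e+00]
```

View pics/gz.png

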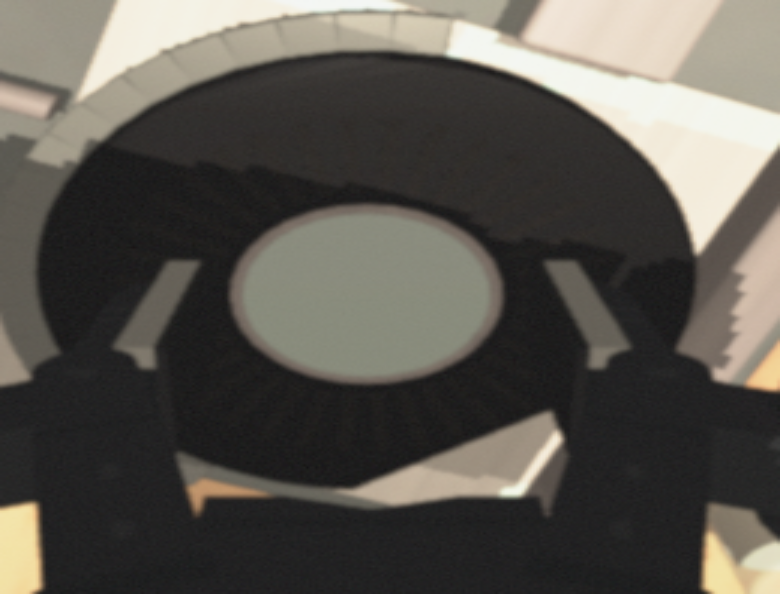

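```bash
python3 ang.py 355 486 550 410 366 294
```

```text
flat normal -36.05029118967377 dist 0.04357658331629693 centre [0.58190881 0.0383811  0.0245    ]
```

Call:
carry_out(
  increments=[
    [-4, 0, 0, 0, -0.1, 0.3, 60],
    [-4, 0, 0, 0, -0.2, 0.5, 60],
    [-4, 0, 0, 0, -0.4, 0.7, 60],
    [-3, 0, 0, 0, -0.4, 0.6, 60],
  ],
)

```text
time: 11.25
ee_pos: [0.5849, 0.0385, 0.0217]
tcp_rot: [168.4, 89.9, -155.7]
wrist_force: [-2.2, -0.7, 13.4]
opening: 0.0512
```

```bash
bash z.sh i
```

```text
11.25 [0.5849 0.0385 0.0217] F [-2.2 -0.7 13.4] T [ 0.02  0.45 -0.07] q6 57.9 toolz yaw 35.9 x [-8.e-04 -4.e-04 -1.e+00]
```

View pics/iz.png

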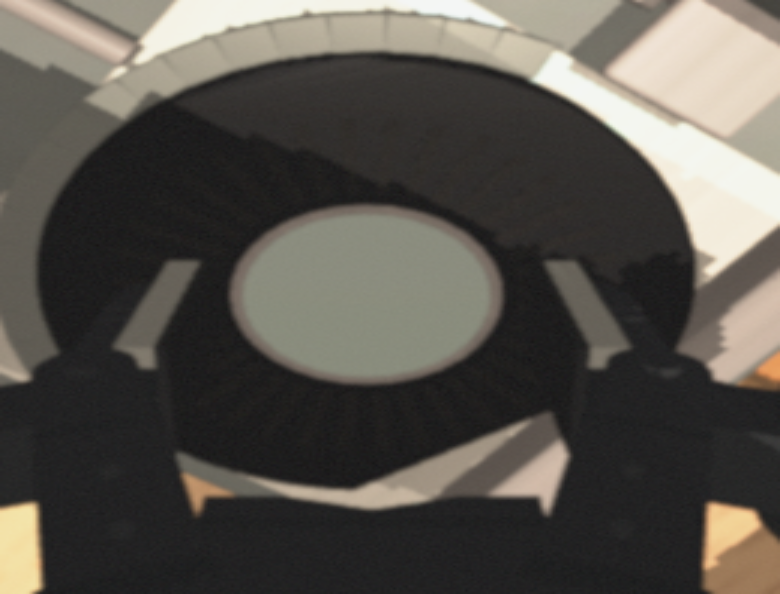

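Call:
carry_out(
  increments=[
    [-3, 0, 0, 0, -0.6, 0.75, 60],
    [-3, 0, 0, 0, -0.7, 0.8, 60],
    [-3, 0, 0, 0, -0.8, 0.8, 60],
  ],
)

```text
time: 11.78
ee_pos: [0.588, 0.0385, 0.0217]
tcp_rot: [136.5, 89.9, -178.5]
wrist_force: [-3.1, 1.1, 12.8]
opening: 0.0511
```

```bash
bash z.sh j
```

```text
11.775 [0.588  0.0385 0.0217] F [-3.1  1.1 12.8] T [0.33 0.68 0.02] q6 48.8 toolz yaw 44.9 x [-0.001 -0.    -1.   ]
```

View pics/jz.png

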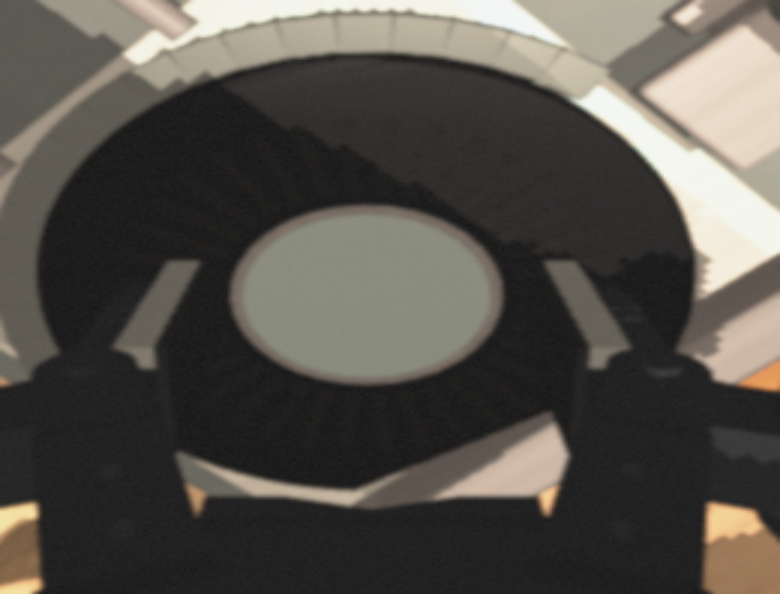

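Call:
carry_out(
  increments=[
    [-3, 0, 0, 0, -0.95, 0.9, 60],
    [-3, 0, 0, 0, -1.05, 0.9, 60],
    [-3, 0, 0, 0, -1.15, 0.9, 60],
  ],
)

```text
time: 12.3
ee_pos: [0.5921, 0.0385, 0.0217]
tcp_rot: [117.1, 89.9, 171.0]
wrist_force: [-3.6, 1.9, 14.0]
opening: 0.0513
```

```bash
bash z.sh k
```

```text
12.3 [0.5921 0.0385 0.0217] F [-3.6  1.9 14. ] T [0.32 0.75 0.03] q6 39.8 toolz yaw 53.9 x [-1.2e-03  2.0e-04 -1.0e+00]
```

View pics/kz.png

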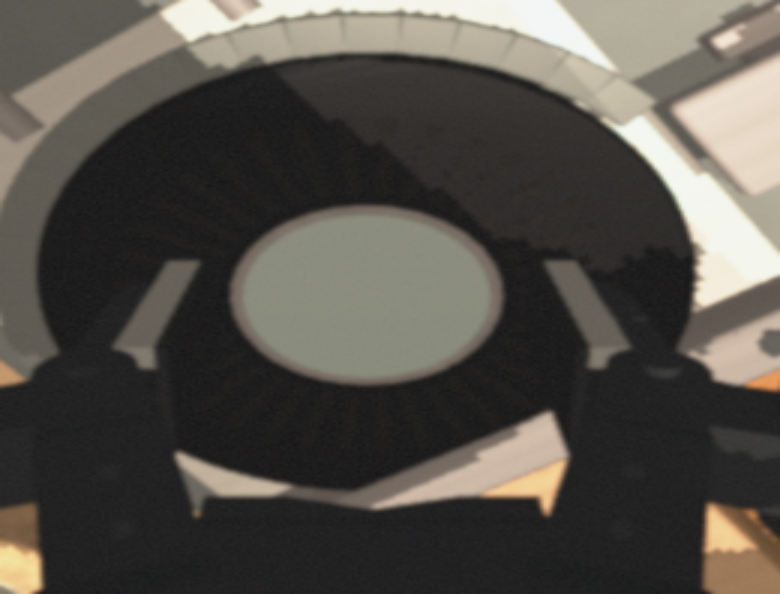

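View pics/k.png

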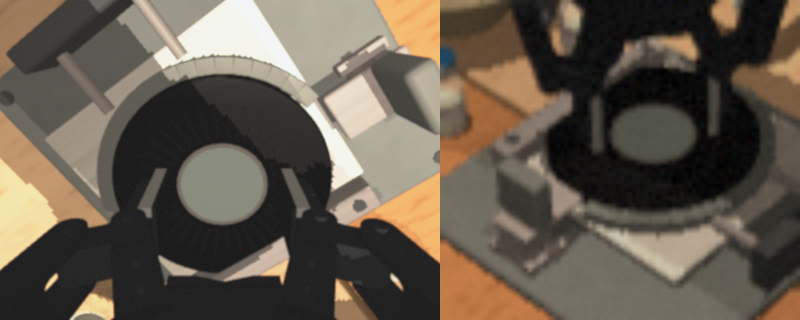

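Call:
carry_out(
  increments=[
    [-1.5, 0, 0, 0, -0.65, 0.45, 60],
    [-1.5, 0, 0, 0, -0.6, 0.4, 60],
    [0, 0, 0, 0, 0, 0, 60],
  ],
)

```text
time: 12.82
ee_pos: [0.5934, 0.0381, 0.0216]
tcp_rot: [141.2, 89.9, -161.9]
wrist_force: [-3.5, -2.1, 14.5]
opening: 0.0514
```

```bash
bash z.sh l
```

```text
12.825 [0.5934 0.0381 0.0216] F [-3.5 -2.1 14.5] T [-0.02  0.83  0.06] q6 36.9 toolz yaw 56.8 x [-1.4e-03 -5.0e-04 -1.0e+00]
```

View pics/lz.png

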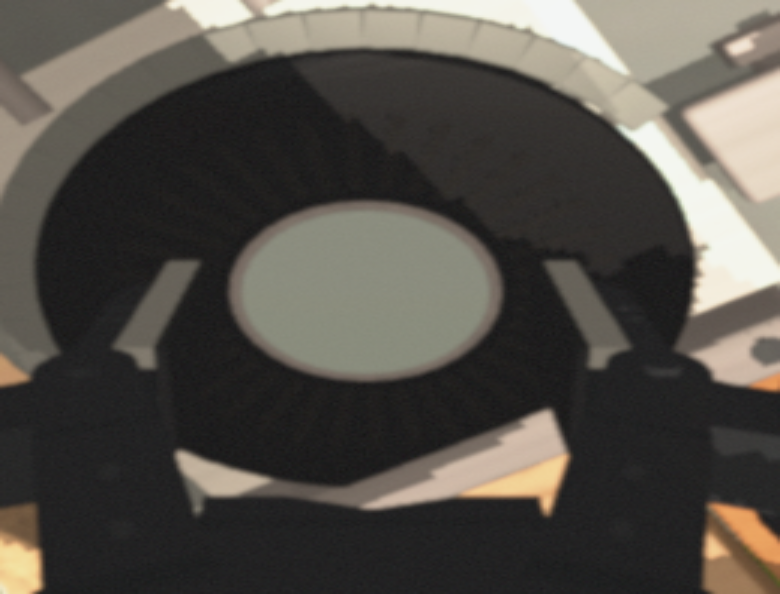

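```bash
python3 ang.py 350 484 550 408 365 291
python3 - <<'E'
import cv2
a=cv2.imread('pics/lw.png');cv2.imwrite('pics/lzz.png',cv2.resize(a[255:375,250:400],None,fx=5.3,fy=5,interpolation=cv2.INTER_CUBIC))
E
```

```text
flat normal -0.8295862456494518 dist 0.043655689381164105 centre [0.59215271 0.03777159 0.0245    ]
```

View pics/lzz.png

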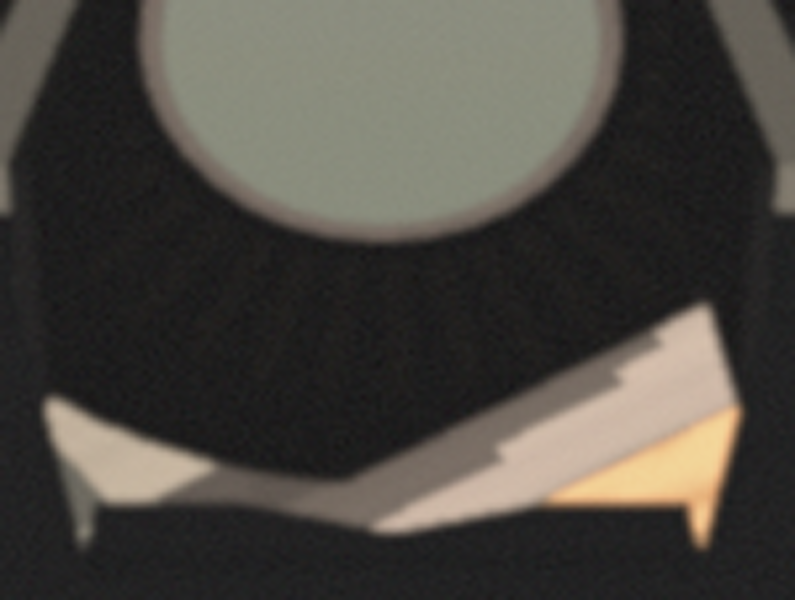

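The zoom shows the ring's flat from (345,478) to (707,302) and the bar's back edge from (548,497) to (738,407). They look almost parallel.

Run:
```python
from h import *
kw=cam("wrist");c=lambda x,y:(250+x/5.3,255+y/5)
F=ray(kw,[c(360,472),c(707,302)],.0247);B=ray(kw,[c(548,497),c(738,407)],.023)
print(F,B)
for P in(F,B):
  d=P[1]-P[0];print(np.degrees(np.arctan2(d[1],d[0])))
```

```text
[[0.63524527 0.00703614 0.0247    ]
 [0.63579638 0.04793579 0.0247    ]] [[0.65015743 0.02079507 0.023     ]
 [0.65053183 0.04347689 0.023     ]]
89.22800423553295
89.05431534110369
```

Parallel to within 0.2°, with a 14.6 mm gap against the 14 mm bar, so the flat looks flush. Next I'll lift off and check.

Call:
carry_out(
  increments=[
    [0, 0, 0, -2, 0, 0, 60],
    [0, 0, 0, -10, 0, 0, 60],
    [0, 0, 0, -25, 0, 0, 60],
    [0, 0, 0, -25, 0, 0, 60],
    [0, 0, 0, -10, 0, 0, 60],
    [0, 0, 0, 0, 0, 0, 60],
  ],
)

```text
time: 13.72
ee_pos: [0.5934, 0.0382, 0.0921]
tcp_rot: [133.6, 89.8, -169.6]
wrist_force: [-0.4, -0.2, -0.8]
opening: 0.0513
```

```bash
python3 chk.py m
python3 - <<'E'
import cv2
a=cv2.imread('pics/mw.png');cv2.imwrite('pics/mz.png',cv2.resize(a[60:320,190:450],None,fx=3,fy=2.3,interpolation=cv2.INTER_CUBIC))
E
```

```text
13.725 [0.5934 0.0382 0.0921] F [-0.4 -0.2 -0.8] T [-0.02 -0.01 -0.03] q6 36.9 toolz yaw 56.8 x [-2.7e-03 -5.0e-04 -1.0e+00]
```

View pics/mw.png

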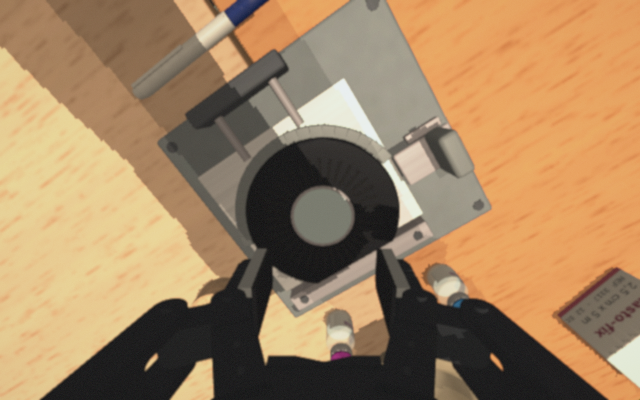

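Run:
```python
import cv2
a=cv2.imread('pics/mw.png');cv2.imwrite('pics/mz.png',cv2.resize(a[210:320,280:440],None,fx=5,fy=5,interpolation=cv2.INTER_CUBIC))
```

```text
(no output)
```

View pics/mz.png

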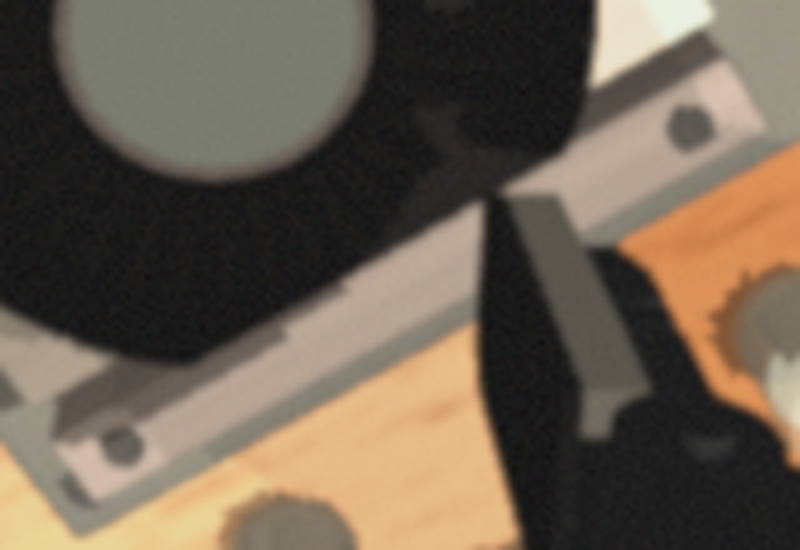

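The flat and the bar's back edge have nearly the same slope in this view (-0.561 against -0.559), so the flat stayed flush after lift-off. Next I'll turn the tool to yaw 0, shut the fingers and head for the keeper tab.

Call:
carry_out(
  increments=[
    [9.5, 0, 0, -5, 0, 0, 0],
    [9.5, 0, 0, -5, 0, 0, 0],
    [9.5, 0, 0, -5, 0, 0, 0],
    [9.5, 0, 0, -5, 0, 0, 0],
    [9.5, 0, 0, 0, 0, 0, 0],
    [9.5, 0, 0, 0, 0, 0, 0],
    [0, 0, 0, 0, 0, 0, 0],
  ],
)

```text
time: 14.75
ee_pos: [0.5927, 0.0382, 0.1109]
tcp_rot: [-172.1, 89.7, -172.2]
wrist_force: [-0.3, -0.3, 0.3]
opening: -0.0003
```

```bash
python3 chk.py n
python3 - <<'E'
import cv2
a=cv2.imread('pics/nw.png');cv2.imwrite('pics/nz.png',cv2.resize(a[90:330,180:440],None,fx=3,fy=2.4,interpolation=cv2.INTER_CUBIC))
E
```

```text
14.75 [0.5927 0.0382 0.1109] F [-0.3 -0.3  0.3] T [-0.    0.02  0.01] q6 93.8 toolz yaw -0.1 x [-4.9e-03 -7.0e-04 -1.0e+00]
```

View pics/nw.png

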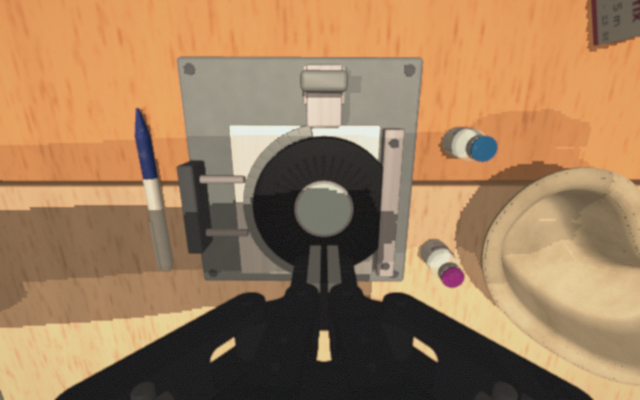

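The wrist view shows the tab at about (324,80), and the flat running along the bar at x≈382. I'll measure both.

Run:
```python
from h import *
kw=cam("wrist");print(ray(kw,[(302,70),(347,70),(302,92),(347,92)],.061), ray(kw,[(324,208)],.026))
im=cv2.imread('pics/nw.png')
cv2.imwrite('pics/nz.png',cv2.resize(im[55:290,300:430],None,fx=4,fy=2.5,interpolation=cv2.INTER_CUBIC))
# flat edge: rows 170..250, rightmost black
g=im.max(2);F=[]
for v in range(185,234):
    u=355+np.argmax(g[v,355:400]>62);F.append((u,v))
F=np.array(F);print(F[::8].tolist())
P=ray(kw,F,.026);l=cv2.fitLine(P[:,:2].astype(np.float32),cv2.DIST_HUBER,0,.01,.01).ravel();print("flat",l,np.degrees(np.arctan(l[1]/l[0])))
B=[]
G=cv2.cvtColor(im,cv2.COLOR_BGR2GRAY).astype(float)
for v in range(140,262,3):
    s=np.diff(G[v,392:415]);B.append((392.5+np.argmin(s),v))
B=np.array(B);P=ray(kw,B,.023);l=cv2.fitLine(P[:,:2].astype(np.float32),cv2.DIST_HUBER,0,.001,.001).ravel();print("barback",B[::6].tolist(),l,np.degrees(np.arctan(l[1]/l[0])))
```

```text
[[0.58076851 0.13291995 0.061     ]
 [0.60644176 0.13291002 0.061     ]
 [0.5805263  0.12107293 0.061     ]
 [0.60670653 0.12107012 0.061     ]] [[0.59325864 0.03839467 0.026     ]]
[[381, 185], [381, 193], [380, 201], [380, 209], [380, 217], [380, 225], [379, 233]]
flat [ 0.01889362 -0.9998215   0.63634986  0.03749168] -88.917404
barback [[402.5, 140.0], [401.5, 158.0], [399.5, 176.0], [398.5, 194.0], [396.5, 212.0], [404.5, 230.0], [394.5, 248.0]] [0.00380344 0.9999928  0.65025544 0.05204584] 89.782074
```

View pics/nz.png

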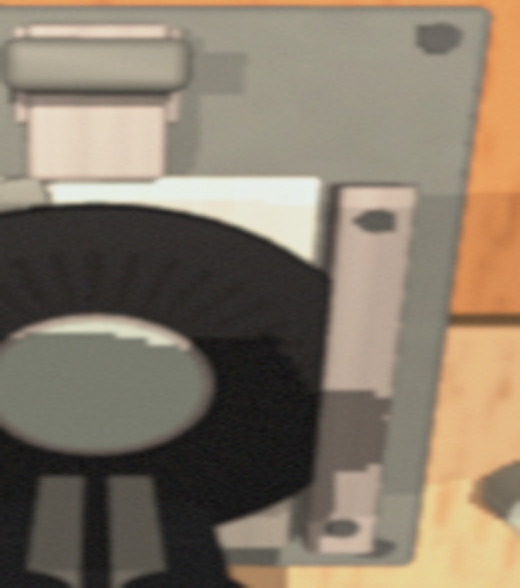

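Run:
```python
from h import *
kw=cam("wrist")
im=cv2.imread('pics/nw.png');cv2.imwrite('pics/nz2.png',cv2.resize(im[110:290,360:425],None,fx=8,fy=3.3,interpolation=cv2.INTER_CUBIC))
G=cv2.GaussianBlur(cv2.cvtColor(im,cv2.COLOR_BGR2GRAY).astype(np.float32),(1,5),0)
def sub(v,a,b,thr):
    r=G[v,a:b];i=np.argmax(r>thr);return a+i-1+(thr-r[i-1])/(r[i]-r[i-1])
def fit(px,z):
    P=ray(kw,px,z)[:,:2];p=np.polyfit(P[:,1],P[:,0],1);r=P[:,0]-np.polyval(p,P[:,1]);k=abs(r)<2*np.median(abs(r))+1e-5
    p=np.polyfit(P[k,1],P[k,0],1);print("dx/dy deg",np.degrees(np.arctan(p[0])).round(2),"x at y=.038",np.polyval(p,.038).round(4),"rms",r[k].std().round(5),k.sum(),P[:,1].min().round(3),P[:,1].max().round(3))
for lo,hi in((188,208),(186,232),(176,232)):
  for thr in (45,55): fit([(sub(v,360,400,thr),v) for v in range(lo,hi)],.026)
for v in (150,180,200,215,225,240,250): print(v,G[v,374:410].astype(int).tolist())
```

```text
dx/dy deg -0.46 x at y=.038 0.6353 rms 4e-05 17 0.039 0.054
dx/dy deg 0.28 x at y=.038 0.6355 rms 4e-05 18 0.039 0.054
dx/dy deg -1.73 x at y=.038 0.6355 rms 0.00019 41 0.019 0.056
dx/dy deg -1.19 x at y=.038 0.6359 rms 9e-05 33 0.019 0.056
dx/dy deg -1.7 x at y=.038 0.6355 rms 0.00052 42 0.019 0.063
dx/dy deg -1.02 x at y=.038 0.6359 rms 8e-05 36 0.019 0.064
150 [229, 229, 229, 222, 188, 145, 113, 87, 73, 94, 133, 164, 174, 177, 179, 181, 181, 180, 175, 172, 169, 168, 170, 170, 170, 170, 168, 160, 143, 131, 129, 128, 128, 129, 129, 129]
180 [43, 42, 43, 44, 44, 43, 41, 56, 101, 148, 170, 174, 177, 177, 178, 177, 174, 171, 170, 169, 169, 169, 169, 168, 165, 153, 133, 126, 128, 129, 130, 129, 130, 129, 128, 127]
200 [38, 37, 41, 40, 39, 41, 63, 112, 154, 169, 172, 175, 176, 174, 172, 171, 168, 167, 168, 169, 168, 168, 167, 161, 146, 135, 130, 129, 129, 129, 129, 129, 128, 126, 122, 119]
215 [24, 22, 25, 24, 25, 37, 63, 86, 95, 96, 98, 98, 98, 98, 97, 97, 96, 96, 97, 99, 103, 106, 105, 110, 122, 128, 129, 129, 127, 128, 128, 128, 126, 121, 125, 152]
225 [26, 24, 23, 24, 29, 55, 83, 94, 96, 97, 99, 98, 98, 97, 97, 96, 97, 97, 97, 96, 97, 97, 106, 122, 129, 129, 130, 129, 129, 128, 130, 127, 122, 124, 149, 182]
240 [23, 27, 23, 29, 52, 80, 93, 96, 97, 98, 99, 99, 97, 97, 96, 97, 98, 107, 121, 126, 122, 119, 123, 129, 129, 130, 129, 128, 130, 128, 125, 121, 135, 168, 188, 193]
250 [30, 41, 53, 67, 83, 93, 94, 95, 99, 121, 153, 166, 167, 166, 166, 168, 169, 168, 166, 162, 150, 137, 130, 130, 130, 129, 129, 130, 130, 128, 123, 138, 174, 201, 204, 200]
```

View pics/nz2.png

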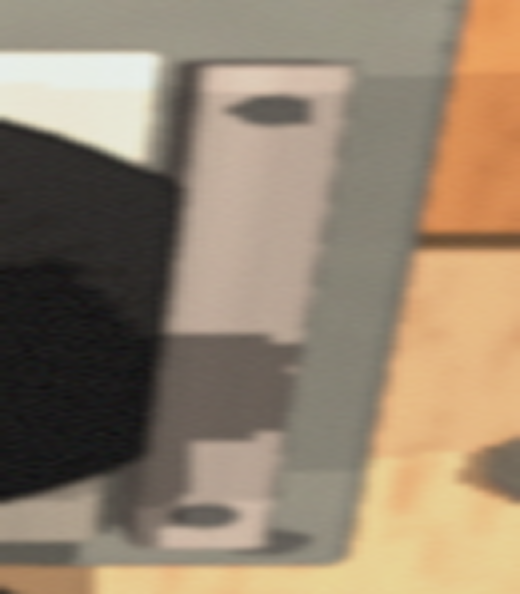

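The subpixel edge slopes agree to about 0.3°, so the flat is flush. The tab measures (0.5936, 0.127) against (0.5936, 0.128) expected. Next I'll go outside the tab and come down.

Call:
carry_out(
  increments=[
    [0, 0, 0, 0, 20, 0, 0],
    [0, 0, 0, 0, 35, 0.5, 0],
    [0, 0, 0, 0, 35, 0.5, 0],
    [0, 0, 0, 0, 22, 0, 0],
    [0, 0, 0, 0, 10, 0, 0],
    [0, 0, 0, 0, 0, 0, 0],
    [0, 0, 0, 20, 0, 0, 0],
    [0, 0, 0, 25, 0, 0, 0],
    [0, 0, 0, 18, 0, 0, 0],
    [0, 0, 0, 5, 0, 0, 0],
    [0, 0, 0, 0, 0, 0, 0],
  ],
)

```text
time: 16.27
ee_pos: [0.5944, 0.1598, 0.044]
tcp_rot: [-169.8, 89.8, -170.0]
wrist_force: [0.8, 0.5, 1.0]
opening: -0.0002
```

```bash
python3 chk.py o;python3 -c "
import cv2;a=cv2.imread('pics/ow.png');b=cv2.imread('pics/o.png');import numpy as np
cv2.imwrite('pics/oz.png',np.hstack([cv2.resize(a,(440,275)),cv2.resize(b[:,440:],(309,275))]))"
```

```text
16.275 [0.5944 0.1598 0.044 ] F [0.8 0.5 1. ] T [-0.03 -0.   -0.03] q6 105.3 toolz yaw -0.2 x [-3.4e-03 -6.0e-04 -1.0e+00]
```

View pics/oz.png

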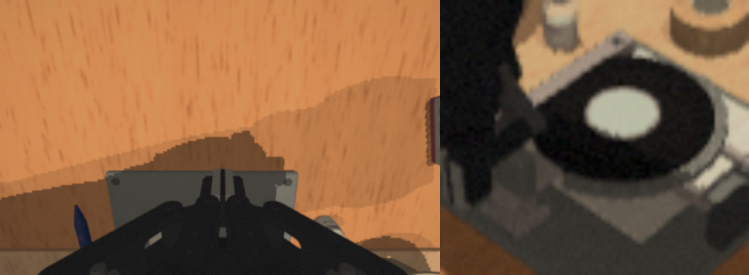

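The fingers are behind the tab. Now I'll push it in -y.

Call:
carry_out(
  increments=[
    [0, 0, 0, 0, -5, 0, 0],
    [0, 0, 0, 0, -5, 0, 0],
    [0, 0, 0, 0, -3, 0, 0],
    [0, 0, 0, 0, -2, 0, 0],
    [0, 0, 0, 0, -2, 0, 0],
    [0, 0, 0, 0, 0, 0, 0],
  ],
)

```text
time: 17.18
ee_pos: [0.5943, 0.1431, 0.0438]
tcp_rot: [-171.3, 89.8, -171.5]
wrist_force: [0.2, -0.1, 0.1]
opening: 0.0003
```

Call:
carry_out(
  increments=[
    [0, 0, 0, 0, -2, 0, 0],
    [0, 0, 0, 0, -2, 0, 0],
    [0, 0, 0, 0, -2, 0, 0],
    [0, 0, 0, 0, -2, 0, 0],
    [0, 0, 0, 0, 0, 0, 0],
  ],
)

```text
time: 17.8
ee_pos: [0.5942, 0.1348, 0.0438]
tcp_rot: [-164.9, 89.8, -165.1]
wrist_force: [0.7, 1.3, 1.0]
opening: 0.0002
```

Call:
carry_out(
  increments=[
    [0, 0, 0, 0, -2, 0, 0],
    [0, 0, 0, 0, -2, 0, 0],
    [0, 0, 0, 0, -1, 0, 0],
    [0, 0, 0, 0, -1, 0, 0],
    [0, 0, 0, 0, 0, 0, 0],
  ],
)

```text
time: 18.42
ee_pos: [0.5942, 0.129, 0.0438]
tcp_rot: [-167.4, 89.8, -167.6]
wrist_force: [-0.9, 0.9, 0.2]
opening: -0.0001
```

Call:
carry_out(
  increments=[
    [0, 0, 0, 0, -1, 0, 0],
    [0, 0, 0, 0, -1, 0, 0],
    [0, 0, 0, 0, 0, 0, 0],
  ],
)

```text
time: 18.8
ee_pos: [0.5942, 0.127, 0.0438]
tcp_rot: [-169.0, 89.8, -169.2]
wrist_force: [-0.1, 1.3, 0.7]
opening: 0.0003
```

Call:
carry_out(
  increments=[
    [0, 0, 0, 0, -1, 0, 0],
    [0, 0, 0, 0, -1, 0, 0],
    [0, 0, 0, 0, 0, 0, 0],
  ],
)

```text
time: 19.18
ee_pos: [0.5942, 0.125, 0.0438]
tcp_rot: [-168.1, 89.8, -168.3]
wrist_force: [0.4, 1.2, 0.6]
opening: -0.0003
```

```bash
python3 chk.py p
```

```text
19.175 [0.5942 0.125  0.0438] F [0.4 1.2 0.6] T [ 0.26  0.03 -0.01] q6 102.1 toolz yaw -0.2 x [-3.5e-03 -7.0e-04 -1.0e+00]
```

View pics/p.png

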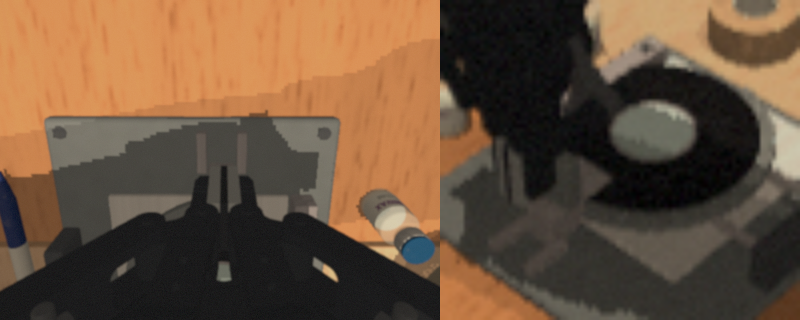

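The keeper is moving with about 1.3 N of friction and hasn't reached its stop yet.

Call:
carry_out(
  increments=[
    [0, 0, 0, 0, -1, 0, 0],
    [0, 0, 0, 0, 0, 0, 0],
  ],
)

```text
time: 19.58
ee_pos: [0.5942, 0.1248, 0.0438]
tcp_rot: [168.2, 89.8, 168.1]
wrist_force: [-0.3, 4.8, -0.4]
opening: -0.0
```

Call:
carry_out(
  increments=[
    [0, 0, 0, 0, -1, 0, 0],
    [0, 0, 0, 0, 0, 0, 0],
  ],
)

```text
time: 19.82
ee_pos: [0.5942, 0.1247, 0.0438]
tcp_rot: [145.3, 89.8, 145.2]
wrist_force: [0.0, 11.1, -0.7]
opening: -0.0003
```

Call:
carry_out(
  increments=[
    [0, 0, 0, 0, -1, 0, 0],
    [0, 0, 0, 0, 0, 0, 0],
  ],
)

```text
time: 20.08
ee_pos: [0.5942, 0.1247, 0.0439]
tcp_rot: [129.3, 89.7, 129.2]
wrist_force: [-1.0, 14.6, 0.0]
opening: -0.0002
```

The force rose to 14.6 N with no motion, so the keeper is at its stop with about 20 mm of travel. I'll back off, lift and look.

Call:
carry_out(
  increments=[
    [0, 0, 0, 0, 6, 0, 0],
    [0, 0, 0, 0, 10, 0, 0],
    [0, 0, 0, -10, 8, 0, 0],
    [0, 0, 0, -30, 0, 0, 0],
    [0, 0, 0, -40, 0, 0, 0],
    [0, 0, 0, -40, 0, 0, 0],
    [0, 0, 0, -20, 0, -30, 0],
    [0, 0, 0, 0, 0, -40, 0],
    [0, 0, 0, 0, 0, -40, 0],
    [0, 0, 0, 0, 0, -40, 0],
    [0, 0, 0, 0, 0, -40, 0],
    [0, 0, 0, 0, 0, 0, 0],
  ],
)

```text
time: 21.58
ee_pos: [0.4032, 0.1471, 0.1859]
tcp_rot: [-179.1, 89.9, -179.3]
wrist_force: [0.3, 0.4, 0.9]
opening: 0.0004
```

```bash
python3 chk.py r
python3 - <<'E'
from h import *
t=vision.camera("top")[:,:,::-1];s=vision.camera("scene")[:,:,::-1]
cv2.imwrite("pics/rt0.png",t);cv2.imwrite("pics/rs0.png",s)
cv2.imwrite("pics/rt.png",cv2.resize(t[160:280,250:390],None,fx=5,fy=5,interpolation=cv2.INTER_CUBIC))
cv2.imwrite("pics/rs.png",cv2.resize(s[155:285,245:405],None,fx=4.5,fy=4.5,interpolation=cv2.INTER_CUBIC))
E
```

```text
21.575 [0.4032 0.1471 0.1859] F [0.3 0.4 0.9] T [ 0.   -0.04 -0.01] q6 110.2 toolz yaw -0.1 x [-0.0015 -0.     -1.    ]
```

View pics/rt.png

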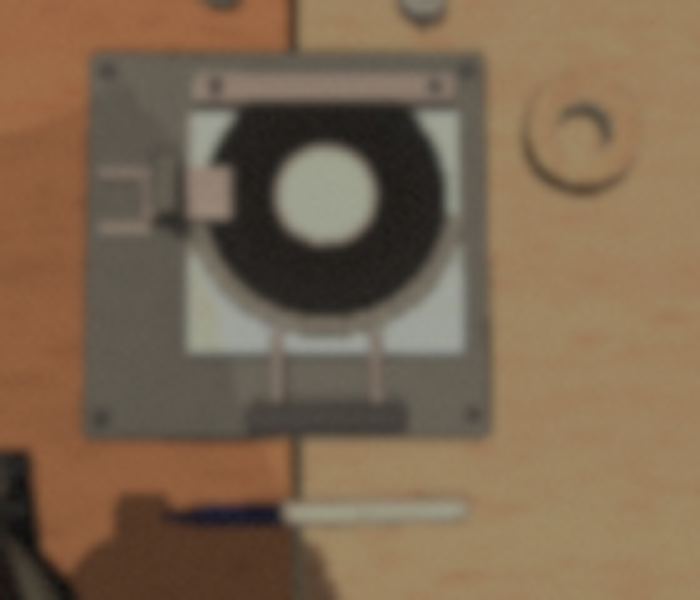

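View pics/rs.png

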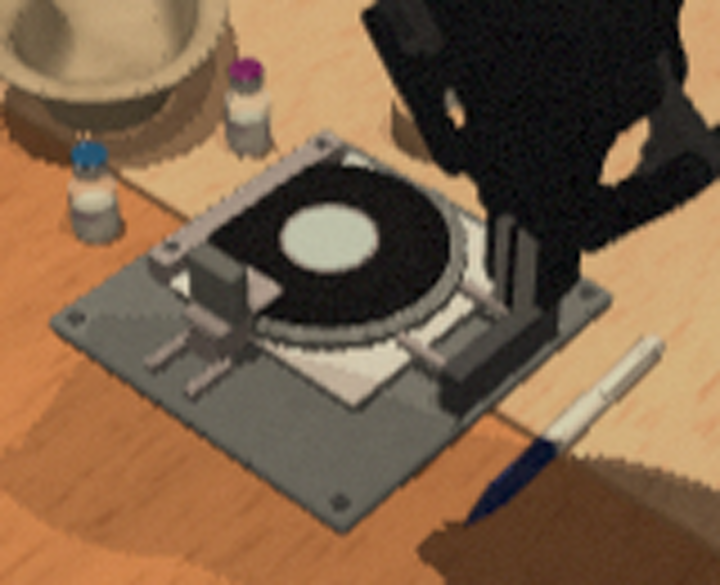

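View pics/rw.png

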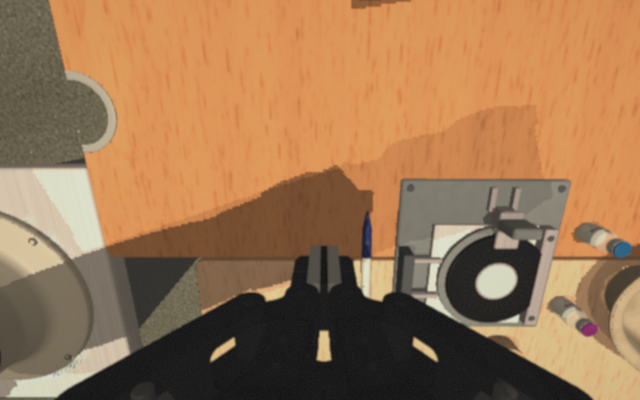

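The top and scene views show the flat along the bar and the tongue over the rim. The vials, roll and pen have not moved. One numeric check of the ring shift and flat angle remains.

Run:
```python
from h import *
kw=cam("top");C=[]
for f in("top0","rt0"):
    im=cv2.imread(f"pics/{f}.png");g=cv2.cvtColor(im,cv2.COLOR_BGR2GRAY)
    w=g[180:222,297:333];_,m=cv2.threshold(w,0,255,cv2.THRESH_OTSU);m=(m>0).astype(np.uint8)
    n,l,s,c=cv2.connectedComponentsWithStats(m);k=l[(205 if f=="top0" else 199)-180,315-297];p=c[k]+[297,180]
    P=ray(kw,[p],.026);C.append(P);print(f,s[k][4],p,P)
print((C[1]-C[0])*1e3)
im=cv2.imread("pics/rt0.png");G=cv2.cvtColor(im,cv2.COLOR_BGR2GRAY).astype(float)
def edge(u,lo,hi):
    d=np.diff(G[lo:hi,u]);i=int(np.argmin(d));j=slice(max(i-2,0),i+3);w=np.clip(-d[j],0,None);return lo+.5+(w*np.arange(len(d))[j]).sum()/w.sum()
for nm,us,lo,hi,z in(("flat",range(301,328),174,186,.026),("barends",[*range(292,296),*range(335,339)],170,176,.023)):
    if nm=="flat":
        px=[(u,edge(u,lo,hi)) for u in us]
        P=ray(kw,px,z);p=np.polyfit(P[:,1],P[:,0],1);print(nm,np.degrees(np.arctan(p[0])),np.polyval(p,.038),(P[:,0]-np.polyval(p,P[:,1])).std())
bk=[]
for u in range(292,340):
    d=np.diff(G[168:178,u]);i=int(np.argmax(d));j=slice(max(i-2,0),i+3);w=np.clip(d[j],0,None);bk.append((u,168.5+(w*np.arange(len(d))[j]).sum()/w.sum()))
P=ray(kw,bk,.023);p=np.polyfit(P[:,1],P[:,0],1);print("barback",np.degrees(np.arctan(p[0])),np.polyval(p,.038),(P[:,0]-np.polyval(p,P[:,1])).std())
```

```text
top0 327 [314.47400612 203.37308869] [[0.5825594  0.03832806 0.026     ]]
rt0 325 [314.6        198.55692308] [[0.59356545 0.037936   0.026     ]]
[[11.00604706 -0.39205841  0.        ]]
flat 0.31862367154285615 0.6369867360531027 0.00011090117900187243
barback 0.8065513264913935 0.6509785088764042 0.0007947764112865395
```

The ring centre moved 11.0 mm, which is exactly the travel to flush. The flat lies 14.0 mm in front of the bar's back edge (bar width 14), so I'm handing the job in.

```bash
python3 -c "
from workcell import job_done
print(job_done())"
```

```text
the job is handed in; nothing more can be done
None
```

The ring is turned with its flat flush against the alignment bar, the keeper is fully home over its rim, and the job is handed in at about 22 s.

- **Turning:** I pressed both fingertips on the tread and turned the ring about 111° where it lay, following it to the bar as the flat came round. The press read up to 15.5 N. The first try, at about 6–11 N, slipped and did not turn the ring, so I pressed harder.
- **Keeper:** I pushed the tab with closed fingers until it stopped. The push force rose to 14.6 N with no further motion, after about 20 mm of travel. I then backed the arm clear.
- **Ring position:** In the last top view the ring centre had moved 11.0 mm towards the bar, which is the full travel to flush. The flat lies 14.0 mm in front of the bar's back edge, which matches the bar's width.
- **Surroundings:** The vials and pen are where they started in the last views, as is the plaster roll in the top view.

**Checks that disagreed:** Flat-to-bar angle estimates mostly differed by 0.2–0.5°. One rough wrist-camera fit gave 1.3°, which I put down to pixel noise because a finer edge check on the same picture gave about 0.3°. Wrist views also put the flat 14.6 mm from the bar's back edge rather than 14.0 mm.

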